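# Slide open the battery hatch with the pen tester and hold it on the contact

### The job

Take the square-handled pen tester out of the wooden tool rack and, with its steel tip against the thumb ridge, push the snug battery cover of the grey control box up its sloping face until it is fully open. Then touch the tip to the sprung contact inside the round collar (not the one in the square collar), with the tester square to the sloping face, and press gently until the contact has sunk about halfway; finish while still holding the tester there. Touch the cover and contacts only with the tester, and leave the other things where they are.

Things in the scene. Friction and masses are not known exactly. Their poses are not given: they have to be found in the camera images.
- tester: Pen tester, about 80 g: black square handle 20 x 20 x 70 mm and a steel shaft 7 mm thick, 55 mm long, with a blunt 5 mm tip. Starts upright in one of the rack's three holes, shaft down, handle's foot on the rack's top. Origin: centre of the handle's foot, where the shaft begins; z runs from tip to handle (handle z = 0 to 70 mm), x and y square to its flat sides (x nearly across the rack).
- tester_tip (a point): The end of the tester's steel tip, 55 mm below its origin on its axis (same axes as the tester).
- rack: Fixed wooden block 60 (x) x 230 (y) x 64 mm high with three 11 mm through holes at y = -75, 0 and +75 mm. Origin: centre of its underside. In its holes stand the tester, an awl and a stubby driver (any order), so fingers best close across the block (along its x).
- control_box: Fixed grey box, 130 mm wide (y). Its flat top face is 180 mm long and slopes 20 degrees, rising along the box's x; it is 90 mm above the bench at the middle (59 low edge, 121 high edge). Origin: on the bench below the face's middle. The recess under the cover is 28 mm deep, 58 (slope) x 84 mm, centred 35 mm down-slope from the middle. Rails 7 mm high run up the slope at y = +-52 mm.
- cover (a joint): How far the cover has been slid up the slope: 0 closed, 0.062 m fully open. It starts between 0 and 10 mm. Friction of about 2.5 N holds it wherever it is left.
- cover_ridge (a point): Cover: white plate 68 mm (slope) x 96 x 4 mm lying on the face. This point: middle of the foot of the thumb ridge's low side, on the plate's top surface. The ridge is 10 mm high, 60 mm long across the slope, 6 mm thick, with short wings down-slope at its ends; 43 mm of plate lie free down-slope. Moves with the cover. x points up the slope (the way it opens), y across, z square out of the face.
- contact (a joint): How far the contact in the round collar is pressed in: 0 free, 0.010 m bottomed; halfway is 0.005 m. A spring of 500 N/m pushes it back: about 1 N to begin, 3.5 N halfway, 6 N at the bottom.
- contact_top (a point): Centre of the flat top of the round-collared contact: brass plunger 14 mm across inside a white round collar (26 mm outside, 18 inside), under the cover. At rest level with the collar's rim, 4 mm below the face. The two collars lie side by side across the slope, 42 mm apart (either order), 35 mm down-slope from the face's middle. z points square out of the face; it sinks along -z.
- other_contact (a joint): How far the like contact in the square collar (26 mm outside) is pressed in, m. To be left alone.
- other_contact_top (a point): Centre of the top of the square-collared contact.
- awl: Bystander: awl with a black bulb handle, 34 mm across, 52 mm high, standing in the rack.
- stubby_driver: Bystander: stubby screwdriver with a round black handle, 30 mm across, 42 mm high, standing in the rack.
- jar: Bystander: glass jar, 66 mm across, 85 mm high, upright.
- tape_roll: Bystander: roll of tape, 96 mm across, 30 mm high, lying flat.
- mug: Bystander: white mug, 80 mm across, 90 mm high, upright.
- spray_can: Bystander: metal can, 60 mm across, 150 mm high, upright.
- wrench: Bystander: wrench lying on the bench.
- carton: Bystander: cardboard carton 90 x 120 x 60 mm high.
- paint_brush: Bystander: brush lying on the bench.
Not all that is in view belongs to the job. Leave any white or yellow look-alike of the tester alone. What is shaped like the control_box but blue or purple is not meant.

How it is judged (in metres and radians):
On the way, in this order (a step that is already met when the one before it is completed fails the run):
1. the tester is drawn up out of the rack (height (world z) of tester_tip above 0.07 m and contact force between the fingers and tester above 0.5 N), for 0.1 s.
2. the cover is pushed fully open (value of joint cover above 0.05 m), for 0.2 s.
At the end, for the whole second after the job is handed in: Cover open 50 mm or more; tester held in the fingers and not resting on the box itself, tip within 8 mm of the centre of the round-collared contact, axis within 10 degrees of square to the face, contact pressed in 2.5 to 8 mm, still through the last second (value of joint cover above 0.05 m and value of joint contact between 0.0025 and 0.008 m and distance between tester_tip and contact_top below 0.008 m and contact force between tester and contact above 0.5 N and angle between the z axis of tester and the z axis of contact_top, either way round below 0.175 rad and contact force between the fingers and tester above 1 N and contact force between tester and control_box below 0.5 N and linear speed of tester below 0.02 m/s); the arm keeps its last pose, push and grip.
It fails at once if the cover or a contact is touched by the robot itself, not with the tester (contact force between any of the fingers, the arm and cover above 0.5 N or contact force between any of the fingers, the arm and contact above 0.5 N or contact force between any of the fingers, the arm and other_contact above 0.5 N).
It fails at once if the contact is pressed hard (over 15 N) (contact force between tester and contact above 15 N).
It fails at once if the square-collared contact is pressed in (over 3 mm) (value of joint other_contact above 0.003 m).
It fails at once if another thing on the bench is shifted by more than 30 mm (distance of any of awl, stubby_driver, jar, tape_roll, mug, spray_can, wrench, carton, paint_brush from where it was at the start of the episode above 0.03 m).
It also fails if it takes over 46 s, if anything falls off the work surface, if the arm or the gripper's body presses on something with over 40 N, if the wrist force passes 120 N, or if a joint passes its speed limit or range.

### The arm

A 6-joint arm with a two-finger parallel gripper is mounted at the origin on the work surface. World frame = base frame: x ahead of the robot, y to its left, z up, the work surface at z = 0. Lengths are in mm, angles in rad, forces in N, time in s.
With the tool pointing down it reaches from about 275 to 750 mm from the base axis. Payload 10.2 kg.
Tool frame: the origin (TCP) lies at the very end of the fingers, on their centre line; the grasp point (between the pads) lies ctrl.grip_depth behind it (ctrl.grip_depth is the distance from the TCP to the grasp point, in mm); z points along the fingers, y is the direction in which the jaws open and shut (so a half turn about z gives the same grasp; the last joint's range is limited). The gripper opens to 85 mm and grips with 20 to 120 N. Pads are 22 mm wide; open, the fingers measure 114 mm over their backs; the gripper's body (76 mm by 85 mm) begins 54 mm behind the grasp point. The pads swing forward as they close: fully open they stand 13 mm farther back than shut.
Start: joints at [-1.382, 0.313, 1.498, -0, 1.331, -0.223], TCP at [210.124, -481.123, 231.294] pointing down, gripper open.
Joint ranges: [-2.94, 2.94], [-0.97, 2.17], [0.19, 2.56], [-1.23, 4.37], [0.02, 3.11], [-2.88, 2.88]. Speed limits (rad/s): [2.39, 2.39, 3.01, 3.14, 3.14, 3.14].

### API

Orientations are given as a unit quaternion [w, x, y, z].
In Python, from rig import telemetry, eyes, ctrl, nets gives the robot as it stands. The module is installed in compiled form; this text tells all that it offers.
- The arm moves only by the tool drive_tool, never from a script. Its argument "series" is text: rows parted by semicolons, each of 7 numbers parted by spaces: the shift along the tool's x, y, z normalised to -1 to 1, where 1 is 0.12 m, then the turn, a rotation vector about the tool's x, y, z normalised to -1 to 1, where 1 is 0.5 rad, then the opening, from 0 (shut) to 1 (fully open). In form: tx ty tz wx wy wz hand; .... A call has 1 to 20 rows; each row is the pose to reach, as a shift and turn from the pose measured when the call began, along the tool's axes at that moment; what a row does not reach only later rows make up. A row lasts 1/10 s, in which the tool goes at most 50 mm and 8.59 degrees, less where a joint would pass 70% of its speed; a pose out of reach is approached as far as the arm can. A call with a number of a shift or a turn outside -1 to 1 is refused whole. A call with a gripper value outside its range is refused whole. The fingers move at their own pace and stop on an object; "newtons" is the grip in N (left out, the last holds). Time passes only in rows, so rows that repeat a pose let the fingers close. It gives the time, the measured TCP pose, the force and the opening at its end, in the units of the state.
- telemetry.sense(): the state, without advancing time (a new reading comes with each control period).
- eyes.capture(name): name is "scene" or "top" or "wrist"; returns a dict with "frame" (480x640x3 uint8, red, green, blue), "fx", "fy", "cx", "cy" (pixels), "view" (4x4, takes a point from world to camera coordinates). Camera axes: x right, y up, looking along -z (the intrinsics and any distortion apply to the point x, -y, -z); pixel columns grow to the right and rows downward; lengths in mm; the calibration is good to about 2 mm. A picture is of the moment at which its call begins. There is no depth.
- ctrl.finish_job(): hands the job in, once; it reports no verdict.
Trained networks look in a picture, given as the dict that the camera call returned (one of the last four; its "shot" number tells which), for a name from the list of things; names that differ only in an ending like _2 or _b are one class to them, and where a whole thing is asked for, a point or a joint stands for the part that bears it (a point fixed in the world has none). Each returns a list of dicts, best first, with "confidence" (0 to 1); they miss things now and then, are a little off and sometimes report something else, mostly with a low value. They report only what shows in the picture. A call takes as long as a camera call. They do not tell look-alikes from the thing itself.
- nets.spot_in(name, picture): "rect" ([left, top, right, bottom] in pixels, round what is visible of it).
The state is a dict: "time_s": time; "joints": joint angles; "dq": joint speeds; "tau": joint torques, N m; "eef_pos": TCP position; "ee_rot": TCP orientation; "force": force on the tool from outside, world axes, zero at the start; "wrist_torque": the same for the moment, N m; "grip_width": opening from 0.0 (shut) to 1.0 (fully open).
Only numpy, scipy, OpenCV 4.12 (cv2) and the standard library are available. Lean on these libraries where they do the work, as an engineer would, in place of code of your own. Each camera call takes 0.05 s, during which the arm holds its last target. There are 200 camera calls.

## Working session

There is one attempt and no reset: what is moved stays moved. The work goes in short steps, Python scripts to look and compute and a tool call to move; the robot and the scene stay as the last step left them, time stands still between calls to the robot, and variables do not carry over. Pictures are saved under pics/ and viewed, about 8 in all and at most 12, crops included, and the job is handed in when it is done.

Besides the shell and the picture viewer there is one more tool, called by a JSON object that holds its "api" and its "payload". drive_tool: Moves the arm, as the interface text tells. Scaled input: -1 to 1 covers 0.12 m each way for a shift and 0.5 rad each way for a turn. Its arguments: {"type":"object","properties":{"series":{"type":"string"},"newtons":{"type":"number"}},"required":["series"]}

```bash
mkdir -p pics; cat > h.py <<'E'
import numpy as np, cv2
from rig import telemetry, eyes, ctrl, nets
from scipy.spatial.transform import Rotation as R
def cap(n,f=None):
    p=eyes.capture(n)
    if f: cv2.imwrite('pics/'+f,cv2.cvtColor(p['frame'],cv2.COLOR_RGB2BGR))
    return p
def proj(p,X):
    X=np.atleast_2d(X); c=(p['view']@np.c_[X,np.ones(len(X))].T)[:3]
    return np.c_[p['cx']+p['fx']*c[0]/-c[2], p['cy']-p['fy']*c[1]/-c[2]]
def ray(p,uv):
    V=np.linalg.inv(p['view']); d=V[:3,:3]@np.array([(uv[0]-p['cx'])/p['fx'],-(uv[1]-p['cy'])/p['fy'],-1.])
    return V[:3,3],d/np.linalg.norm(d)
def atz(p,uv,z):
    o,d=ray(p,uv); return o+d*(z-o[2])/d[2]
def tri(obs):
    A=0;b=0
    for p,uv in obs:
        o,d=ray(p,uv);M=np.eye(3)-np.outer(d,d);A=A+M;b=b+M@o
    return np.linalg.solve(A,b)
def Rq(q): return R.from_quat([q[1],q[2],q[3],q[0]])
E
python3 - <<'E'
from h import *
ps=[]
for n in('scene','top'):
    p=cap(n,n+'0.png'); print(n,p.keys() if n=='scene' else '',p['fx'],p['cx'],np.round(np.linalg.inv(p['view'])[:3,3]))
    for k in('tester','control_box','rack','awl','stubby_driver','cover_ridge','spray_can','mug','jar','carton'):
        for r in nets.spot_in(k,p)[:3]: print(k,np.round(r['rect']),round(r['confidence'],2))
a=[cv2.imread('pics/%s0.png'%n) for n in('scene','top')]
s=telemetry.sense();print(s);print(ctrl.grip_depth)
E
```

```text
scene dict_keys(['frame', 'fx', 'fy', 'cx', 'cy', 'view', 'shot']) 615.9100347151209 316.3631270466609 [1089. -872.  842.]
tester [407. 153. 420. 200.] 0.86
tester [345. 162. 362. 205.] 0.83
tester [383. 165. 394. 193.] 0.6
control_box [ 83. 232. 188. 318.] 0.74
control_box [228. 260. 346. 360.] 0.71
control_box [253. 134. 342. 198.] 0.62
rack [343. 184. 401. 260.] 0.67
awl [368. 188. 380. 209.] 0.57
awl [249. 269. 297. 294.] 0.52
awl [312. 340. 360. 412.] 0.24
stubby_driver [356. 211. 372. 232.] 0.6
cover_ridge [268. 141. 301. 157.] 0.82
cover_ridge [244. 271. 296. 295.] 0.68
spray_can [450. 172. 486. 238.] 0.62
mug [317. 341. 360. 412.] 0.72
jar [377. 260. 412. 310.] 0.72
jar [238. 224. 280. 262.] 0.37
carton [367. 305. 444. 384.] 0.62
top  440.25158381773923 316.252751912664 [ 328.    7. 1318.]
tester [225. 210. 236. 219.] 0.58
tester [312. 149. 331. 178.] 0.53
tester [231. 241. 240. 250.] 0.51
control_box [352. 177. 405. 242.] 0.77
control_box [193. 278. 258. 350.] 0.75
control_box [396. 291. 446. 358.] 0.64
rack [216. 194. 298. 234.] 0.61
awl [250. 204. 261. 217.] 0.44
cover_rid
[... 259 characters left out ...]
 'joints': array([-1.38238259e+00,  3.12883486e-01,  1.49771355e+00, -1.05287297e-05,
        1.33097540e+00, -2.23397143e-01]), 'dq': array([ 5.42761078e-04,  2.53051785e-03,  8.39926768e-06, -4.80681468e-04,
        7.50149873e-04,  2.30755801e-03]), 'tau': array([ 1.95608714e-03, -4.12159789e+01, -2.59897417e+01, -1.32355858e-04,
        4.81982024e-04, -2.15035874e-05]), 'eef_pos': array([ 210.13035862, -481.11985867,  231.29752573]), 'ee_rot': array([ 1.00196717e-05,  9.78876009e-01,  2.04454783e-01, -5.28977550e-06]), 'force': array([0.14820932, 0.05255208, 0.18831933]), 'wrist_torque': array([-0.0201427 , -0.04862548, -0.05576467]), 'grip_width': 0.9993281585628265}
18.700000000000003
```

```bash
python3 - <<'E'
import cv2
a=cv2.imread('pics/scene0.png')[110:430,60:500];b=cv2.imread('pics/top0.png')[90:380,160:480]
cv2.imwrite('pics/s1.png',cv2.resize(a,(800,582),interpolation=cv2.INTER_CUBIC));cv2.imwrite('pics/t1.png',cv2.resize(b,(660,598),interpolation=cv2.INTER_CUBIC))
E
```

```text
(no output)
```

View pics/s1.png

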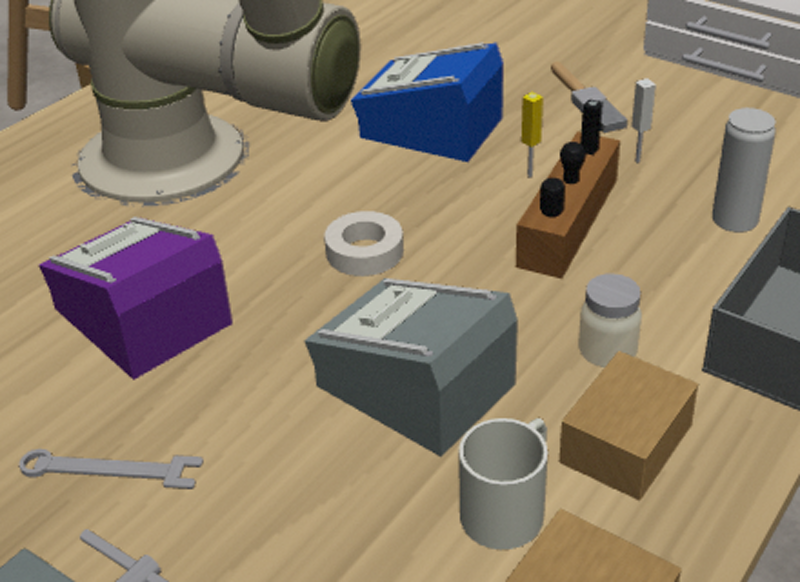

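View pics/t1.png

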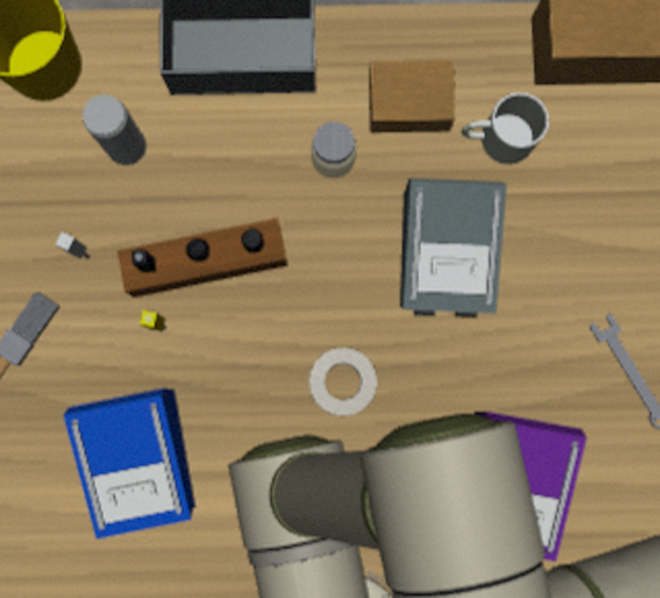

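```bash
cat > m1.py <<'E'
from h import *
import pickle
ps=cap('scene'),cap('top'),cap('wrist')
pickle.dump(ps,open('p0.pkl','wb'))
s,t,w=ps
print('tester',tri([(s,(388.5,179)),(t,(230,214.5))]))
print('top@134',atz(t,(229,215),134),'awl',atz(t,(255.5,210.5),100),atz(t,(282,206),90))
# grey box face corners in top: from crop
c=lambda x,y:(160+x/2.0625,90+y/2.0625)
for n,q,z in(('hiL',c(410,180),121),('hiR',c(505,183),121),('loL',c(402,308),59),('loR',c(495,312),59)): print(n,np.round(atz(t,q,z),1))
for n,q in(('rack',c(119,252)),('rack',c(277,220)),('rack',c(287,264)),('rack',c(133,294))): print(n,np.round(atz(t,q,64),1))
st=telemetry.sense();T=Rq(st['ee_rot']).as_matrix();V=np.linalg.inv(w['view'])
print('cam in tool',T.T@(V[:3,3]-st['eef_pos']),'\n',T.T@V[:3,:3],w['fx']);print('T',T)
E
python3 m1.py
```

```text
tester [545.5690356  247.99360312 104.02032013]
top@134 [535.7688734  242.57377072 134.        ] awl [553.30965035 175.01402227 100.        ] [566.85994085 101.26096375  90.        ]
hiL [ 638.7 -115.8  121. ]
hiR [ 632.4 -244.   121. ]
loL [ 471.8 -105.6   59. ]
loR [ 464. -235.   59.]
rack [556.9 289.2  64. ]
rack [598.9  67.3  64. ]
rack [535.9  54.   64. ]
rack [497.1 269.   64. ]
cam in tool [  68.50107291   -0.44561937 -142.6771047 ] 
 [[ 5.82771670e-04  9.63333868e-01  2.68304901e-01]
 [ 9.99999826e-01 -5.37603969e-04 -2.41812422e-04]
 [-8.87043156e-05  2.68304996e-01 -9.63334013e-01]] 412.06237804802055
T [[ 9.16406838e-01  4.00248056e-01  2.41068849e-05]
 [ 4.00248056e-01 -9.16406838e-01  9.66476381e-07]
 [ 2.24785445e-05  8.76304828e-06 -1.00000000e+00]]
```

```bash
cat > plan.py <<'E'
from h import *
def plan(pos,Rm,hand,P=None,T=None):
    """split move from the present (or given) pose into calls; prints rows"""
    if P is None:
        s=telemetry.sense();P=s['eef_pos'];T=Rq(s['ee_rot'])
    pos=np.array(pos,float);G=R.from_matrix(Rm)
    for n in range(1,15):
        rv=(T.inv()*G).as_rotvec()/n; d=(pos-P)/n;ok=np.abs(rv/.5).max()<=1;Q,U=P.copy(),T;rows=[]
        for i in range(n):
            a=U.inv().apply(d)/120;rows.append(np.r_[a,rv/.5,hand]);ok&=np.abs(a).max()<=1;U=U*R.from_rotvec(rv);Q=Q+d
        if ok:break
    for r in rows:print(' '.join('%.3f'%v for v in r),'| mm %.0f deg %.0f'%(np.linalg.norm(r[:3]*120),np.degrees(np.linalg.norm(r[3:6]*.5))))
    return pos,G
def down(yx,tilt=0,byaw=0):
    """tool frame: z down (or along -normal if tilt about box with yaw byaw), y axis towards yaw yx"""
    n=np.array([-np.sin(tilt)*np.cos(byaw),-np.sin(tilt)*np.sin(byaw),np.cos(tilt)]);z=-n
    y=np.array([np.cos(yx),np.sin(yx),0]);y-=z*(y@z);y/=np.linalg.norm(y)
    return np.c_[np.cross(y,z),y,z]
E
python3 - <<'E'
from plan import *
a=np.radians
P,T=plan([540,-170,250],down(a(-30)),1);print(); plan([541,246,238],down(a(10.7)),1,P,T)
E
```

```text
0.889 -0.319 -0.039 0.000 -0.000 -0.318 1.000 | mm 113 deg 9
0.928 -0.174 -0.039 0.000 -0.000 -0.318 1.000 | mm 113 deg 9
0.944 -0.025 -0.039 0.000 -0.000 -0.318 1.000 | mm 113 deg 9
0.936 0.125 -0.039 0.000 -0.000 -0.318 1.000 | mm 113 deg 9

0.752 -0.432 0.025 0.000 0.000 -0.355 1.000 | mm 104 deg 10
0.816 -0.292 0.025 0.000 0.000 -0.355 1.000 | mm 104 deg 10
0.855 -0.143 0.025 0.000 0.000 -0.355 1.000 | mm 104 deg 10
0.867 0.010 0.025 0.000 0.000 -0.355 1.000 | mm 104 deg 10
```

{"api": "drive_tool", "payload": {"series": "0.89 -0.32 -0.04 0 0 -0.32 1;0.89 -0.32 -0.04 0 0 -0.32 1;0.89 -0.32 -0.04 0 0 -0.32 1"}}

```text
time_s: 1.55
eef_pos: [294.9, -400.6, 236.5]
ee_rot: [0.0, 0.959, 0.284, 0.0]
force: [-0.4, -0.3, -0.2]
grip_width: 0.998
```

{"api": "drive_tool", "payload": {"series": "0.93 -0.17 -0.04 0 0 -0.32 1;0.93 -0.17 -0.04 0 0 -0.32 1;0.93 -0.17 -0.04 0 0 -0.32 1"}}

```text
time_s: 1.85
eef_pos: [379.5, -320.5, 241.8]
ee_rot: [0.0, 0.933, 0.361, 0.001]
force: [0.1, -0.6, -0.7]
grip_width: 1.002
```

{"api": "drive_tool", "payload": {"series": "0.94 -0.03 -0.04 0 0 -0.32 1;0.94 -0.03 -0.04 0 0 -0.32 1;0.94 -0.03 -0.04 0 0 -0.32 1"}}

```text
time_s: 2.15
eef_pos: [462.7, -239.3, 246.9]
ee_rot: [0.0, 0.9, 0.436, 0.001]
force: [-0.7, -0.1, -0.5]
grip_width: 0.999
```

{"api": "drive_tool", "payload": {"series": "0.94 0.12 -0.04 0 0 -0.32 1;0.94 0.12 -0.04 0 0 -0.32 1;0.94 0.12 -0.04 0 0 -0.32 1;0.94 0.12 -0.04 0 0 -0.32 1"}}

```text
time_s: 2.55
eef_pos: [544.9, -158.6, 251.6]
ee_rot: [0.0, 0.862, 0.507, 0.001]
force: [0.3, -0.4, -0.8]
grip_width: 1.0
```

```bash
python3 - <<'E'
from plan import *
import pickle
w=cap('wrist','w1.png');pickle.dump(w,open('w1.pkl','wb'));s=telemetry.sense();print(s['time_s'],s['eef_pos'],s['force'])
plan([541,246,238],down(np.radians(10.7)),1)
E
```

```text
2.6 [ 543.9433486  -159.76632796  251.5867216 ] [ 0.01322446  0.16713839 -0.45877869]
0.736 -0.417 0.028 0.001 -0.000 -0.347 1.000 | mm 102 deg 10
0.797 -0.283 0.028 0.001 -0.000 -0.347 1.000 | mm 102 deg 10
0.833 -0.141 0.028 0.001 -0.000 -0.347 1.000 | mm 102 deg 10
0.845 0.005 0.028 0.001 -0.000 -0.347 1.000 | mm 102 deg 10
```

View pics/w1.png

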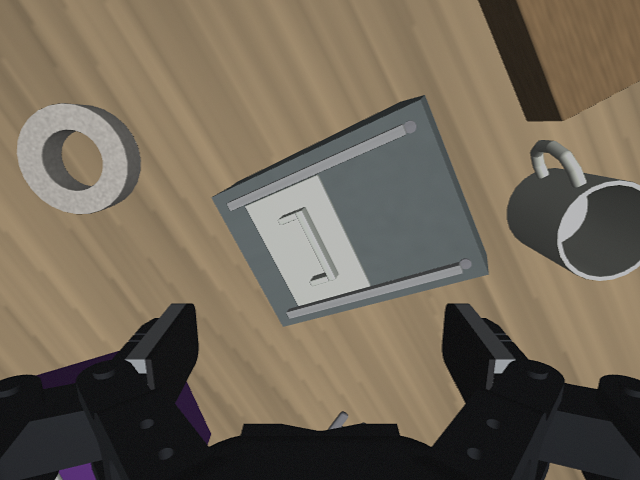

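{"api": "drive_tool", "payload": {"series": "0.74 -0.42 0.03 0 0 -0.35 1;0.74 -0.42 0.03 0 0 -0.35 1;0.74 -0.42 0.03 0 0 -0.35 1"}}

```text
time_s: 2.9
eef_pos: [542.1, -54.9, 248.1]
ee_rot: [0.0, 0.814, 0.581, 0.001]
force: [0.4, -1.2, -0.5]
grip_width: 0.998
```

{"api": "drive_tool", "payload": {"series": "0.80 -0.28 0.03 0 0 -0.35 1;0.80 -0.28 0.03 0 0 -0.35 1;0.80 -0.28 0.03 0 0 -0.35 1"}}

```text
time_s: 3.2
eef_pos: [540.7, 49.2, 244.7]
ee_rot: [-0.0, 0.759, 0.651, 0.001]
force: [0.8, -0.5, -0.4]
grip_width: 0.997
```

{"api": "drive_tool", "payload": {"series": "0.83 -0.14 0.03 0 0 -0.35 1;0.83 -0.14 0.03 0 0 -0.35 1;0.83 -0.14 0.03 0 0 -0.35 1"}}

```text
time_s: 3.5
eef_pos: [538.7, 152.3, 241.1]
ee_rot: [-0.0, 0.698, 0.716, 0.001]
force: [-0.4, -0.1, -1.1]
grip_width: 0.997
```

{"api": "drive_tool", "payload": {"series": "0.85 0.01 0.03 0 0 -0.35 1;0.85 0.01 0.03 0 0 -0.35 1;0.85 0.01 0.03 0 0 -0.35 1;0.85 0.01 0.03 0 0 -0.35 1"}}

```text
time_s: 3.9
eef_pos: [537.8, 253.1, 237.4]
ee_rot: [-0.0, 0.633, 0.774, 0.001]
force: [-0.8, -0.0, 1.1]
grip_width: 1.001
```

```bash
cat > box.py <<'E'
from plan import *
from scipy.optimize import least_squares
def boxT(v):
    x,y,yaw=v[:3];Rz=R.from_euler('z',yaw).as_matrix();Ry=R.from_euler('y',-np.radians(20)).as_matrix()
    return Rz@Ry,np.array([x,y,90.])
def face(v,u,y,h=0):
    M,o=boxT(v);return o+M@np.array([u,y,h])
E
python3 - <<'E'
from box import *
import pickle
w=cap('wrist','w2.png');pickle.dump(w,open('w2.pkl','wb'));s=telemetry.sense();print(s['time_s'],s['eef_pos'],Rq(s['ee_rot']).as_matrix().round(3))
for r in nets.spot_in('tester',w):print(r)
w=pickle.load(open('w1.pkl','rb'))
px=np.array([[425,96],[488,273],[213,196],[283,325]]);uy=[(90,65),(90,-65),(-90,65),(-90,-65)]
f=lambda v:(proj(w,[face(v,*q) for q in uy])-px).ravel()
r=least_squares(f,[550,-175,-.06]);print(r.x,f(r.x).round(1));np.save('box.npy',r.x)
# ridge low foot candidates on plane h=4 : intersect ray with plane
M,o=boxT(r.x)
def onf(uv,h):
    c,d=ray(w,uv);n=M[:,2];q=c+d*((o+n*h-c)@n)/(d@n);return (M.T@(q-o)).round(1)
for n,uv,h in(('plate hiL',(321,177),4),('plate hiR',(370,286),4),('plate loL',(247,208),4),('plate loR',(300,306),4),('ridge topL',(304,207),14),('ridge topR',(340,278),14)):print(n,onf(uv,h))
E
python3 - <<'E'
import cv2
a=cv2.imread('pics/w1.png')[160:340,200:400];b=cv2.imread('pics/w2.png')
cv2.imwrite('pics/w1c.png',cv2.resize(a,None,fx=3,fy=3,interpolation=cv2.INTER_CUBIC))
E
```

```text
3.95 [537.9536395  252.3025969  237.54236949] [[-0.197  0.98   0.001]
 [ 0.98   0.197  0.001]
 [ 0.001  0.001 -1.   ]]
{'rect': [176.8, 197.9, 233.6, 247.0], 'confidence': 0.85}
{'rect': [361.7, 63.1, 417.9, 114.9], 'confidence': 0.67}
{'rect': [304.0, 203.4, 338.4, 263.0], 'confidence': 0.56}
[ 5.54572617e+02 -1.75285975e+02 -6.80084282e-02] [-1.5  1.3  2.3  0.2 -0.7 -1.6  0.1 -0.3]
plate hiL [ 5.5 44.2  4. ]
plate hiR [  4.1 -48.7   4. ]
plate loL [-63.5  44.3   4. ]
plate loR [-62.  -49.7   4. ]
ridge topL [-12.5  30.1  14. ]
ridge topR [-11.4 -31.2  14. ]
```

View pics/w2.png

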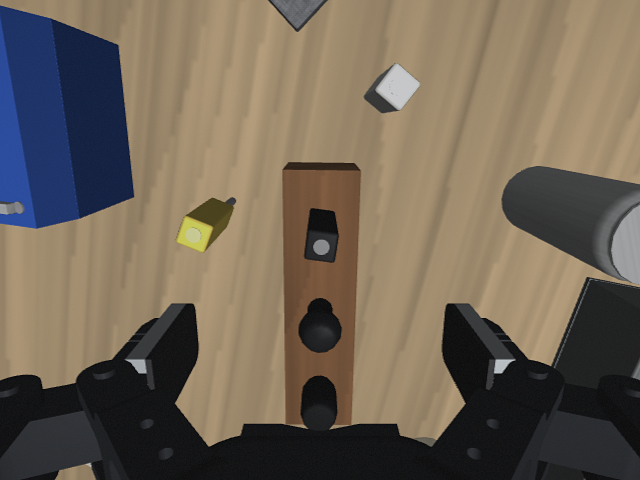

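```bash
python3 - <<'E'
from plan import *
import pickle
w=pickle.load(open('w2.pkl','rb'))
print('top',atz(w,(321,247),134)); 
for q in((283,168),(360,170),(353,423),(286,423)):print(atz(w,q,64).round(1))
a=cv2.imread('pics/w2.png')[150:340,250:400];a=cv2.resize(a,None,fx=3,fy=3,interpolation=cv2.INTER_CUBIC)
a=cv2.convertScaleAbs(a,alpha=1.7,beta=20)
b=cv2.imread('pics/w1c.png');H=600;o=np.zeros((570,450+350,3),np.uint8);o[:570,:450]=a
b=cv2.resize(b,(350,315));o[:315,450:]=b;cv2.imwrite('pics/c3.png',o)
E
```

```text
top [540.20509957 247.93575212 134.        ]
[503.9 283.   64. ]
[561.7 293.2  64. ]
[606.7  69.2  64. ]
[546.9  57.2  64. ]
```

View pics/c3.png

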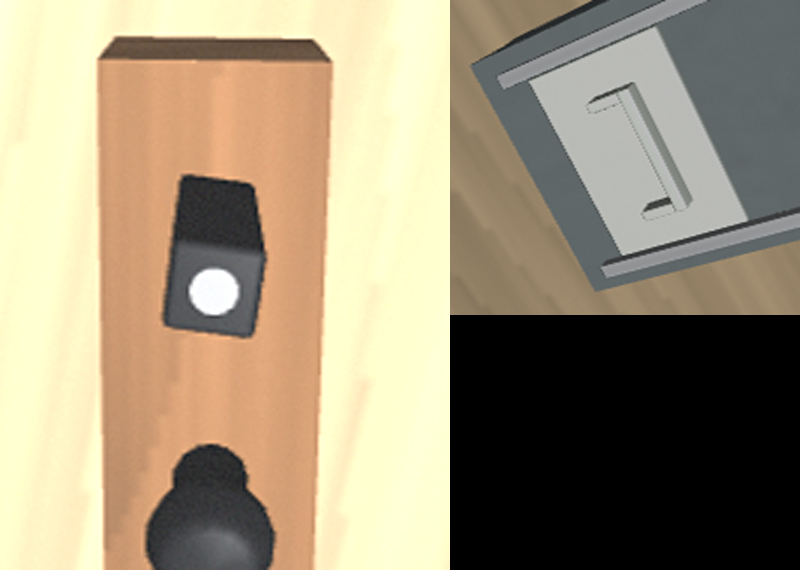

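```bash
python3 - <<'E'
from plan import *
a=down(np.radians(5))
P,T=plan([540.3,248.6,160],a,1);plan([540.3,248.6,85],a,1,P,T)
E
```

```text
-0.032 0.012 0.648 0.002 -0.002 0.221 1.000 | mm 78 deg 6
0.000 0.000 0.625 0.000 0.000 0.000 1.000 | mm 75 deg 0
```

{"api": "drive_tool", "payload": {"series": "-0.03 0.01 0.65 0 0 0.22 0.6;-0.03 0.01 0.65 0 0 0.22 0.6;-0.03 0.01 0.65 0 0 0.22 0.6"}}

```text
time_s: 4.3
eef_pos: [538.8, 246.1, 156.2]
ee_rot: [-0.002, 0.677, 0.736, -0.002]
force: [0.8, 0.1, 0.9]
grip_width: 0.599
```

```bash
python3 - <<'E'
from plan import *
plan([540.3,248.6,85],down(np.radians(5)),.6)
w=cap('wrist','w3.png');print(nets.spot_in('tester',w))
E
```

```text
0.020 0.018 0.593 -0.012 0.001 -0.005 0.600 | mm 71 deg 0
[{'rect': [360.3, 0.0, 443.4, 87.5], 'confidence': 0.88}, {'rect': [300.6, 224.4, 345.9, 304.7], 'confidence': 0.86}, {'rect': [120.3, 220.4, 216.4, 306.3], 'confidence': 0.64}]
```

View pics/w3.png

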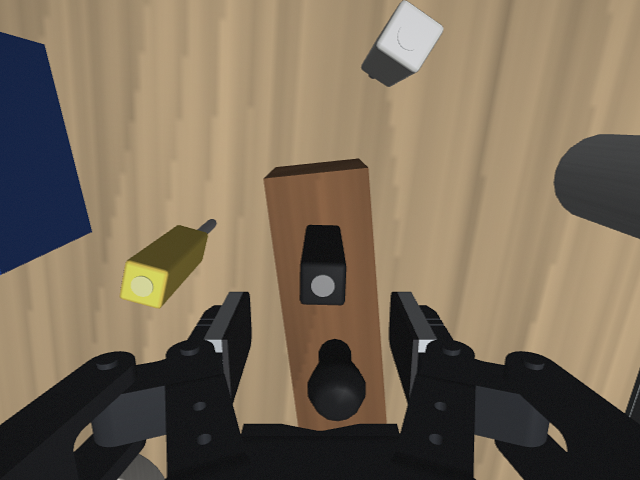

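```bash
python3 - <<'E'
from plan import *
w=cap('wrist');print(atz(w,(322.5,286),134), telemetry.sense()['eef_pos'])
E
```

```text
[542.42335567 247.29121427 134.        ] [541.12110493 248.09101383 161.80977117]
```

{"api": "drive_tool", "payload": {"series": "0 0 0.3 0 0 0 0.6;0 0 0.62 0 0 0 0.6;0 0 0.64 0 0 0 0.6;0 0 0.64 0 0 0 0.6;0 0 0.64 0 0 0 0;0 0 0.64 0 0 0 0;0 0 0.64 0 0 0 0;0 0 0.64 0 0 0 0;0 0 0.64 0 0 0 0;0 0 0.64 0 0 0 0", "newtons": 70}}

```text
time_s: 5.45
eef_pos: [542.2, 248.5, 87.2]
ee_rot: [0.002, 0.676, 0.737, 0.003]
force: [-1.7, -0.6, 7.4]
grip_width: 0.225
```

```bash
python3 - <<'E'
from plan import *
s=telemetry.sense();print(s)
E
```

```text
{'time_s': 5.45, 'joints': array([2.33048525e-01, 6.04990177e-01, 1.45090332e+00, 1.00833846e-03,
       1.07851529e+00, 1.45795260e-01]), 'dq': array([-0.0002221 , -0.00217537, -0.00011524, -0.00166026, -0.00152714,
       -0.00020921]), 'tau': array([-1.36575471e-01, -4.73038030e+01, -2.15085232e+01,  1.35294962e-02,
       -6.09982107e-01, -2.59195425e-03]), 'eef_pos': array([542.19167044, 248.45980111,  87.15276311]), 'ee_rot': array([0.0016478 , 0.67576514, 0.73710812, 0.00322255]), 'force': array([-1.66848791, -0.5622026 ,  7.43532599]), 'wrist_torque': array([-0.11141625,  0.44200349,  0.02585914]), 'grip_width': 0.22456478452248027}
```

{"api": "drive_tool", "payload": {"series": "0 0 -0.15 0 0 0 0;0 0 -0.4 0 0 0 0;0 0 -0.75 0 0 0 0;0 0 -1 0 0 0 0;0 0 -1 0 0 0 0;0 0 -1 0 0 0 0"}}

```text
time_s: 6.05
eef_pos: [541.4, 248.2, 207.8]
ee_rot: [0.002, 0.676, 0.737, 0.004]
force: [-0.5, 0.6, -1.1]
grip_width: 0.224
```

```bash
cat >> box.py <<'E'
L=78.
def tcp(v,u,y,h,tilt=20): # tip at face coords
    t=np.radians(20); M,o=boxT(v); Rm=down(v[2],np.radians(tilt),v[2]); return face(v,u,y,h)-Rm[:,2]*L,Rm
E
python3 - <<'E'
from box import *
v=np.load('box.npy');s=telemetry.sense();print(s['time_s'],s['grip_width'],s['force'])
p,Rm=tcp(v,-40,0,60);print(p);P,T=plan([p[0],p[1]+160,255],down(v[2]),0);print();plan(p,Rm,0,P,T)
E
```

```text
6.05 0.22439121738567672 [-0.46177067  0.58493796 -1.13357454]
[ 469.98213209 -169.52422324  205.99677594]
-0.696 -0.259 -0.135 0.005 -0.002 0.103 0.000 | mm 91 deg 3
-0.708 -0.223 -0.134 0.005 -0.002 0.103 0.000 | mm 91 deg 3
-0.719 -0.186 -0.132 0.005 -0.002 0.103 0.000 | mm 91 deg 3

-0.665 0.045 0.204 -0.349 -0.000 0.000 0.000 | mm 84 deg 10
-0.665 0.009 0.209 -0.349 -0.000 0.000 0.000 | mm 84 deg 10
```

{"api": "drive_tool", "payload": {"series": "-0.7 -0.26 -0.13 0 0 0.1 0;-0.7 -0.26 -0.13 0 0 0.1 0;-0.7 -0.26 -0.13 0 0 0.1 0"}}

```text
time_s: 6.35
eef_pos: [516.6, 158.6, 222.8]
ee_rot: [0.002, 0.695, 0.719, 0.003]
force: [-0.1, 0.6, -0.4]
grip_width: 0.224
```

{"api": "drive_tool", "payload": {"series": "-0.71 -0.22 -0.13 0 0 0.1 0;-0.71 -0.22 -0.13 0 0 0.1 0;-0.71 -0.22 -0.13 0 0 0.1 0"}}

```text
time_s: 6.65
eef_pos: [492.4, 69.5, 238.0]
ee_rot: [0.002, 0.714, 0.7, 0.003]
force: [0.2, 0.4, -0.7]
grip_width: 0.222
```

{"api": "drive_tool", "payload": {"series": "-0.72 -0.19 -0.13 0 0 0.1 0;-0.72 -0.19 -0.13 0 0 0.1 0;-0.72 -0.19 -0.13 0 0 0.1 0"}}

```text
time_s: 6.95
eef_pos: [467.3, -19.2, 253.2]
ee_rot: [0.002, 0.733, 0.68, 0.002]
force: [-0.5, -0.4, -0.4]
grip_width: 0.227
```

{"api": "drive_tool", "payload": {"series": "-0.67 0.05 0.1 -0.35 0 0 0;-0.67 0.05 0.1 -0.35 0 0 0;-0.67 0.05 0.1 -0.35 0 0 0"}}

```text
time_s: 7.25
eef_pos: [466.9, -101.5, 239.6]
ee_rot: [0.065, 0.731, 0.676, 0.061]
force: [-0.3, -0.3, -0.5]
grip_width: 0.222
```

```bash
python3 - <<'E'
from box import *
v=np.load('box.npy');s=telemetry.sense();print(s['time_s'],s['grip_width'],s['eef_pos'])
p,Rm=tcp(v,-40,0,60);plan(p,Rm,0)
E
```

```text
7.25 0.22219172824156697 [ 466.8539888  -101.45778481  239.63274782]
-0.564 0.019 0.287 -0.340 0.002 -0.019 0.000 | mm 76 deg 10
```

{"api": "drive_tool", "payload": {"series": "-0.56 0.02 0.29 -0.34 0 -0.02 0;-0.56 0.02 0.29 -0.34 0 -0.02 0;-0.56 0.02 0.29 -0.34 0 -0.02 0;-0.56 0.02 0.29 -0.34 0 -0.02 0"}}

```text
time_s: 7.65
eef_pos: [470.5, -168.2, 205.2]
ee_rot: [0.126, 0.72, 0.672, 0.118]
force: [-0.3, 0.4, -0.3]
grip_width: 0.227
```

```bash
python3 - <<'E'
from box import *
import pickle
v=np.load('box.npy')
w=cap('wrist','w4.png');sc=cap('scene');s=telemetry.sense();print(s['time_s'],s['eef_pos'],s['force']);pickle.dump((w,sc,s),open('w4.pkl','wb'))
T=Rq(s['ee_rot']).as_matrix();tip=s['eef_pos']+T[:,2]*L;M,o=boxT(v);print('tip face',M.T@(tip-o),'px',proj(w,tip),proj(sc,tip),'scene bbox ridge',proj(sc,face(v,-19,0,4)))
q=proj(sc,tip)[0].astype(int);im=cv2.cvtColor(sc['frame'],cv2.COLOR_RGB2BGR)[q[1]-50:q[1]+60,q[0]-60:q[0]+60]
o=cv2.imread('pics/w4.png')[:, :];o2=np.zeros((480,800,3),np.uint8);o2[:,:500]=o[:,70:570];o2[:275,500:]=cv2.resize(im,(300,275),interpolation=cv2.INTER_CUBIC);cv2.imwrite('pics/c4.png',o2)
E
```

```text
7.75 [ 470.83241542 -167.87047588  205.94857323] [ 0.06690985  0.06834033 -0.76766371]
tip face [-39.33271945   1.72393911  59.70300153] px [[320.37118353 250.66867468]] [[259.87051147 255.11033437]] scene bbox ridge [[275.83218361 282.03075654]]
```

View pics/c4.png

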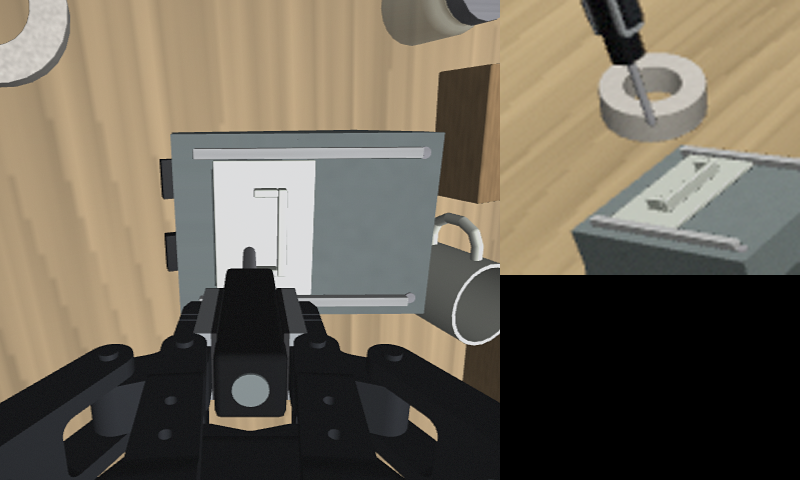

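```bash
python3 - <<'E'
from box import *
import pickle
w=pickle.load(open('w1.pkl','rb'));w4=pickle.load(open('w4.pkl','rb'))[0]
px=np.array([[425,96],[488,273],[213,196],[283,325]]);uy=[(90,65),(90,-65),(-90,65),(-90,-65)]
p4=np.array([[515,132],[492,313],[242,133]])
f4=lambda v:(proj(w4,[face(v,*q) for q in uy[:3]])-p4).ravel()
f=lambda v:(proj(w,[face(v,*q) for q in uy])-px).ravel()
v0=np.load('box.npy')
for n,g in(('w4',f4),('both',lambda v:np.r_[f(v),f4(v)])):
    r=least_squares(g,v0);print(n,r.x,g(r.x).round(1))
v=r.x;np.save('box2.npy',v);M,o=boxT(v)
def onf(uv,h):
    c,d=ray(w4,uv);n=M[:,2];q=c+d*((o+n*h-c)@n)/(d@n);return (M.T@(q-o)).round(1)
for n,uv,h in(('plate loL',(283,162),4),('hiL',(386,161),4),('hiR',(382,292),4),('ridge hi top',(357,190),14),('ridge lo top',(348,196),14),('ridge lo foot',(349,225),4),('wingL outer',(323,189),14)):print(n,onf(uv,h))
E
python3 - <<'E'
import cv2
a=cv2.imread('pics/w4.png')[120:320,230:400];cv2.imwrite('pics/c5.png',cv2.resize(a,None,fx=3,fy=3,interpolation=cv2.INTER_CUBIC))
E
```

```text
w4 [ 5.53175525e+02 -1.75579497e+02 -6.67954939e-02] [ 0.3  0.3  1.   0.4 -0.9 -0.5]
both [ 5.54003634e+02 -1.75474686e+02 -6.69079544e-02] [-2.4  2.   1.7  0.6 -1.2 -0.9 -0.3  0.2  1.3  0.1  1.9  0.   0.4 -0.7]
plate loL [-63.4  46.    4. ]
hiL [ 4.6 46.7  4. ]
hiR [  5.6 -46.4   4. ]
ridge hi top [-15.  29.  14.]
ridge lo top [-20.8  25.1  14. ]
ridge lo foot [-19.    3.2   4. ]
wingL outer [-37.   29.7  14. ]
```

View pics/c5.png

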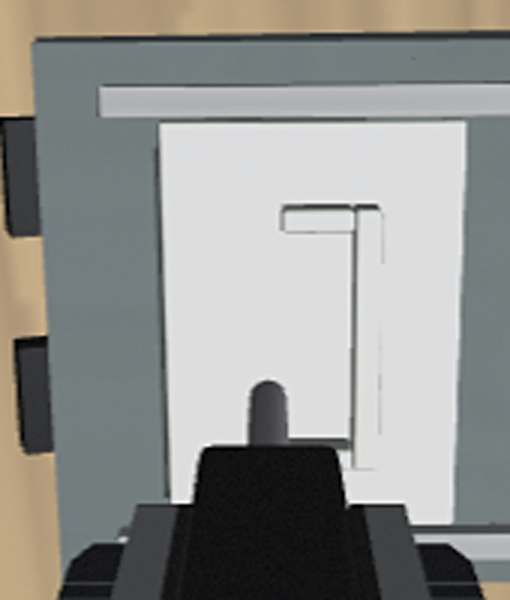

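```bash
sed -i "s/^L=78./L=78.\nV=np.load('box2.npy')\ndef now():\n    s=telemetry.sense();T=Rq(s['ee_rot']).as_matrix();M,o=boxT(V);print(s['time_s'],'tip face',(M.T@(s['eef_pos']+T[:,2]*L-o)).round(2),'force face',(M.T@s['force']).round(2),'tilt deg',np.degrees(np.arccos(-T[:,2]@M[:,2])).round(2),'grip',round(s['grip_width'],3))/" box.py
python3 - <<'E'
from box import *
now();p,Rm=tcp(V,-34,0,8.5);P,T=plan(p,Rm,0);p,Rm=tcp(V,30,0,8.5);plan(p,Rm,0,P,T)
E
```

```text
7.75 tip face [-38.81   2.01  59.51] force face [-0.2   0.07 -0.74] tilt deg 0.01 grip 0.22
-0.017 0.040 0.425 -0.000 0.000 0.002 0.000 | mm 51 deg 0
0.000 0.533 -0.000 0.000 0.000 0.000 0.000 | mm 64 deg 0
```

{"api": "drive_tool", "payload": {"series": "-0.02 0.04 0.15 0 0 0 0;-0.02 0.04 0.3 0 0 0 0;-0.02 0.04 0.36 0 0 0 0;-0.02 0.04 0.4 0 0 0 0;-0.02 0.04 0.425 0 0 0 0;-0.02 0.04 0.425 0 0 0 0;-0.02 0.04 0.425 0 0 0 0"}}

```text
time_s: 8.45
eef_pos: [492.7, -171.8, 160.2]
ee_rot: [0.127, 0.719, 0.673, 0.119]
force: [0.2, -1.0, -0.2]
grip_width: 0.222
```

```bash
python3 -c "
from box import *
now()"
```

```text
8.45 tip face [-33.69  -0.49   8.96] force face [ 0.16 -0.98 -0.25] tilt deg 0.05 grip 0.222
```

{"api": "drive_tool", "payload": {"series": "0 0.04 0.005 0 0 0 0;0 0.08 0.005 0 0 0 0;0 0.12 0.005 0 0 0 0;0 0.16 0.005 0 0 0 0;0 0.2 0.005 0 0 0 0;0 0.24 0.005 0 0 0 0;0 0.28 0.005 0 0 0 0;0 0.28 0.005 0 0 0 0"}}

```text
time_s: 9.25
eef_pos: [525.0, -173.9, 171.3]
ee_rot: [0.128, 0.719, 0.673, 0.119]
force: [-0.4, 0.5, -1.2]
grip_width: 0.226
```

```bash
python3 -c "
from box import *
now();w=cap('wrist','w5.png')
cv2.imwrite('pics/c6.png',cv2.resize(cv2.imread('pics/w5.png')[100:330,210:540],None,fx=2,fy=2))"
```

```text
9.25 tip face [ 0.66 -0.39  8.34] force face [-0.79  0.44 -1.04] tilt deg 0.08 grip 0.226
```

View pics/c6.png

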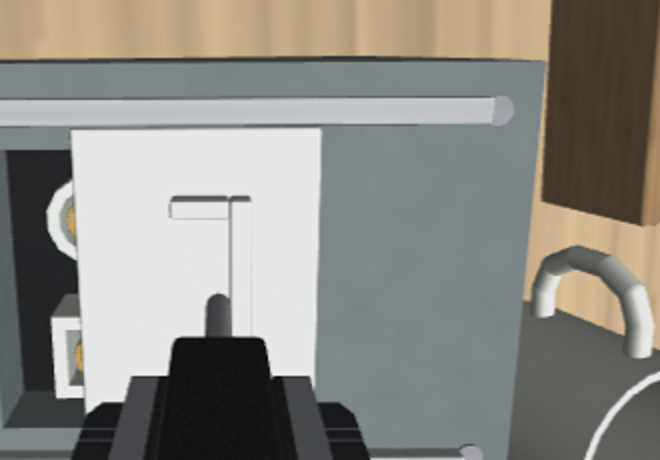

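{"api": "drive_tool", "payload": {"series": "0 0.05 0 0 0 0 0;0 0.09 0 0 0 0 0;0 0.13 0 0 0 0 0;0 0.17 0 0 0 0 0;0 0.21 0 0 0 0 0;0 0.245 0 0 0 0 0;0 0.245 0 0 0 0 0"}}

```text
time_s: 10.0
eef_pos: [553.1, -175.8, 181.7]
ee_rot: [0.128, 0.719, 0.673, 0.119]
force: [0.1, 0.9, -1.3]
grip_width: 0.226
```

```bash
python3 -c "
from box import *
now()"
```

```text
10.0 tip face [30.7  -0.47  8.44] force face [-0.39  0.87 -1.26] tilt deg 0.15 grip 0.226
```

Creep towards the stop, in small steps.

{"api": "drive_tool", "payload": {"series": "0 0.015 0 0 0 0 0;0 0.03 0 0 0 0 0;0 0.03 0 0 0 0 0;0 0.03 0 0 0 0 0"}}

```text
time_s: 10.4
eef_pos: [555.3, -175.9, 182.3]
ee_rot: [0.127, 0.719, 0.673, 0.118]
force: [-10.2, -0.0, 1.6]
grip_width: 0.226
```

```bash
python3 -c "
from box import *
now()"
```

```text
10.4 tip face [32.75 -0.35  8.29] force face [-9.07 -0.69  4.97] tilt deg 0.06 grip 0.226
```

{"api": "drive_tool", "payload": {"series": "0 -0.06 0 0 0 0 0;0 -0.08 -0.1 0 0 0 0;0 -0.08 -0.25 0 0 0 0;0.1 -0.3 -0.25 0 0 0 0;0.18 -0.56 -0.25 0 0 0 0;0.18 -0.56 -0.22 0 0 0 0;0.18 -0.56 -0.2 0 0 0 0;0.18 -0.56 -0.2 0 0 0 0"}}

```text
time_s: 11.2
eef_pos: [486.4, -150.3, 182.8]
ee_rot: [0.128, 0.719, 0.673, 0.118]
force: [0.5, 0.1, -0.4]
grip_width: 0.225
```

```bash
python3 -c "
from box import *
import pickle
now();w=cap('wrist','w6.png');pickle.dump(w,open('w6.pkl','wb'))
s=telemetry.sense();T=Rq(s['ee_rot']).as_matrix();print('tip px',proj(w,s['eef_pos']+T[:,2]*L),'contact px est',proj(w,[face(V,-35,21,-4),face(V,-35,-21,-4)]))
print(nets.spot_in('contact_top',w)[:3])
cv2.imwrite('pics/c7.png',cv2.resize(cv2.imread('pics/w6.png')[120:320,210:450],None,fx=3,fy=3,interpolation=cv2.INTER_CUBIC))"
```

```text
11.2 tip face [-33.21  20.5   32.83] force face [ 0.33  0.14 -0.6 ] tilt deg 0.09 grip 0.225
tip px [[319.07536291 250.64512877]] contact px est [[316.39681414 232.95909641]
 [316.4082269  293.1778814 ]]
[{'rect': [302.9, 221.2, 324.1, 245.6], 'confidence': 0.74}]
```

View pics/c7.png

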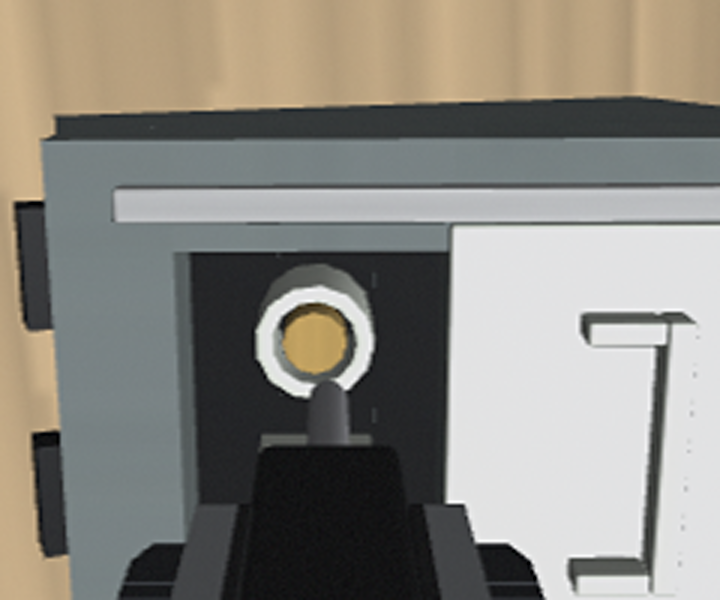

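{"api": "drive_tool", "payload": {"series": "0.003 -0.024 0 0 0 0 0;0.003 -0.024 0.1 0 0 0 0;0.003 -0.024 0.2 0 0 0 0;0.003 -0.024 0.27 0 0 0 0;0.003 -0.024 0.27 0 0 0 0;0.003 -0.024 0.27 0 0 0 0"}}

```text
time_s: 11.9
eef_pos: [494.7, -150.3, 150.8]
ee_rot: [0.127, 0.719, 0.673, 0.118]
force: [1.2, -0.2, 0.3]
grip_width: 0.225
```

```bash
python3 -c "
from box import *
now();w=cap('wrist','w7.png')
s=telemetry.sense();T=Rq(s['ee_rot']).as_matrix();print('tip px',proj(w,s['eef_pos']+T[:,2]*L))
cv2.imwrite('pics/c8.png',cv2.resize(cv2.imread('pics/w7.png')[180:300,250:410],None,fx=4,fy=4,interpolation=cv2.INTER_CUBIC))"
```

```text
11.9 tip face [-36.44  21.06  -0.05] force face [ 1.27 -0.14 -0.19] tilt deg 0.04 grip 0.225
tip px [[319.62229822 251.0773907 ]]
```

View pics/c8.png

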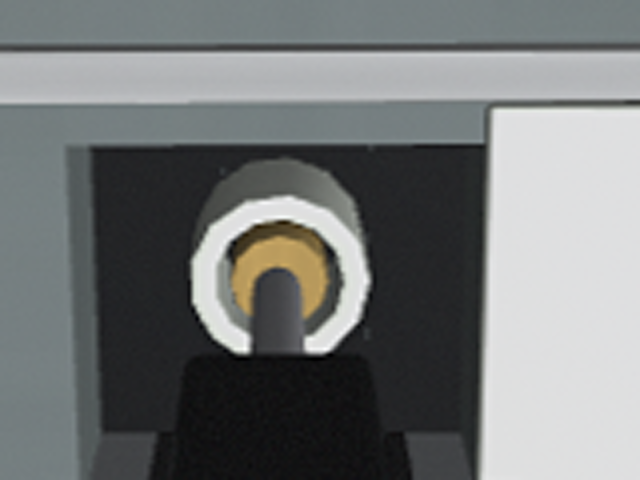

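{"api": "drive_tool", "payload": {"series": "0 0 0.017 0 0 0 0;0 0 0.034 0 0 0 0;0 0 0.05 0 0 0 0;0 0 0.05 0 0 0 0;0 0 0.05 0 0 0 0"}}

```text
time_s: 12.45
eef_pos: [496.9, -150.7, 145.7]
ee_rot: [0.128, 0.719, 0.673, 0.118]
force: [0.2, -0.7, 1.2]
grip_width: 0.221
```

```bash
cat > f.py <<'E'
from box import *
now();F=[]
for i in range(12):
    cap('top');F.append(boxT(V)[0].T@telemetry.sense()['force'])
F=np.array(F);print('mean',F.mean(0).round(2),'sd',F.std(0).round(2));now()
E
python3 f.py
```

```text
12.45 tip face [-35.93  20.8   -5.58] force face [ 0.65 -0.71  1.06] tilt deg 0.09 grip 0.221
mean [ 0.64 -0.12  1.28] sd [0.44 0.5  0.44]
13.05 tip face [-36.12  20.89  -5.71] force face [ 1.31 -0.96  0.91] tilt deg 0.07 grip 0.23
```

{"api": "drive_tool", "payload": {"series": "0 0 0.01 0 0 0 0;0 0 0.02 0 0 0 0;0 0 0.028 0 0 0 0;0 0 0.028 0 0 0 0;0 0 0.028 0 0 0 0"}}

```text
time_s: 13.55
eef_pos: [498.0, -150.7, 142.5]
ee_rot: [0.128, 0.719, 0.673, 0.118]
force: [-1.3, -0.5, 2.2]
grip_width: 0.225
```

```bash
python3 f.py; python3 -c "
from box import *
w=cap('wrist','w8.png')
cv2.imwrite('pics/c9.png',cv2.resize(cv2.imread('pics/w8.png')[140:300,230:430],None,fx=4,fy=4,interpolation=cv2.INTER_CUBIC)[:600])"
```

```text
13.55 tip face [-36.06  20.87  -9.02] force face [-0.43 -0.54  2.5 ] tilt deg 0.07 grip 0.225
mean [ 0.61 -0.25  2.91] sd [0.52 0.49 0.42]
14.15 tip face [-36.11  20.89  -9.07] force face [0.94 0.11 2.99] tilt deg 0.07 grip 0.222
```

View pics/c9.png

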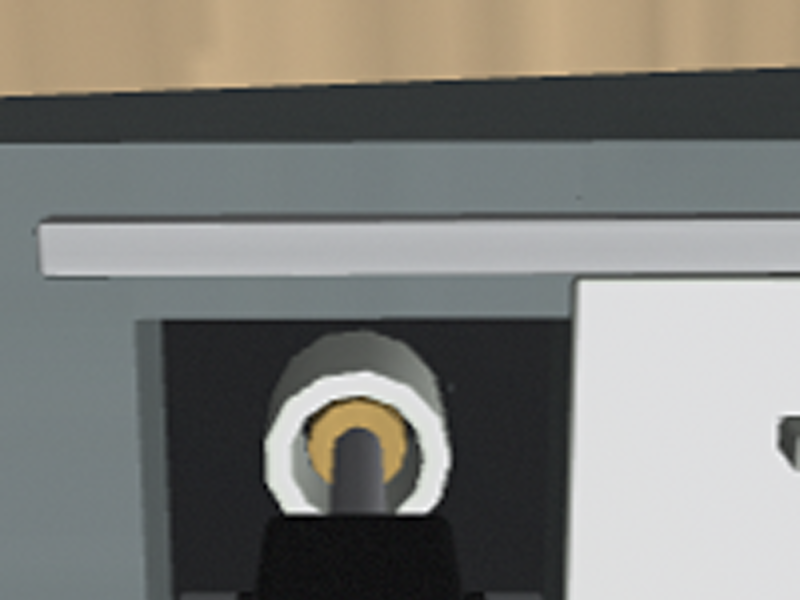

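```bash
python3 -c "
from h import *
print(ctrl.finish_job())"
```

```text
the job is handed in; nothing more can be done
None
```

The job is handed in. The arm is still holding the tester on the round-collared contact, pressed in about 5 mm. The hand-in gave no verdict.

- **Tester:** I took the black square-handled tester from the rack hole at the +y end and left the yellow and white look-alikes alone.
- **Cover:** I pushed the thumb ridge with the tip until the cover hit its end stop at about 9 N. By position the cover was then open about 60 mm.
- **Contact depth:** Two independent readings agree. The tip's position gives about 5.1 mm. The averaged push of about 3.6 N, after allowing for the tester's weight, gives about 5.2 mm.
- **Alignment:** The tip looks centred on the contact to within about 1–2 mm in the wrist picture. By arm pose the tester is within 0.1° of square to the face, which assumes it has not slipped in the grip.
- **Time:** The clock read about 14 s of the 46 s at the last check.

No checks failed. The two picture-based estimates of the box position differed by about 1.4 mm, so I used a combined fit and corrected the aim at the contact by about 1 mm from a closer view. I did not check the bystanders' positions again at the end.

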